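Clamp a rail in the dowel jig

TASK

Get the short dark rail ready for boring in the dowel jig: with the fingertips push it gently along the jig's bed until its end is home against the bush block, then tighten the three-winged thumbscrew by repeated fingertip strokes on its wings, clockwise as seen from in front of it, until its shoe holds the rail firmly against the fence. Only push, and never hard: grip nothing, lift nothing, and leave the other things on the bench where they are. Finish with the hand clear of the jig.

Things in the scene. Friction and masses are not known exactly. Their poses are not given: they have to be found in the camera images.
- dowel_jig: Plywood base screwed to the bench, beech blocks on it. Origin under the base on the bench; z up, +x away from the robot towards the fence, +y along the bed towards the bush block. In mm: base x -58 to 76, y -140 to 132, top z 36. Fence face x = 47.5, y -70 to 90, top z 66. Nut block, which carries the screw: x -58 to -28, y -22 to 42, top z 67.
- bush_face (a point): Middle of the bush block's face that the rail must butt against (jig [32, 95, 36] mm, at bed height; axes as the jig's). The block is the end stop with two steel bushes, x -7 to 72 mm in the jig, 36 mm thick, top 82 mm over the bench. (A bench lamp stands left of the jig, its foot about 0.37 m ahead and 0.45 m left of the robot, its arms up to 0.5 m high.)
- rail: Loose dark brown timber rail 45 x 140 x 32 mm, 0.12 kg, lying along the bed between shoe and fence, 30 to 60 mm short of the bush block. Origin: centre of its underside; its y is its length (the jig's +y way), z up. Its free end, to push on, is at its y = -70 mm. It slides easily and lies 0 to 3 mm off the fence.
- rail_home (a point): Fixed in the jig at [25, 25, 36] mm, axes as the jig's: where the rail's origin lies when its end is home on the bush block and its side on the fence.
- wing_centre (a point): On the thumbscrew's level axis (jig x), mid-width of the wings, 52 mm over the bench, on the robot's side of the nut block; axes as the jig's. At turn 0 it is 40.4 mm in front of the nut block's front face; it moves along +x with the screw, 4 mm a turn.
- thumbscrew (a joint): Turn of the black thumbscrew, rad, growing clockwise seen from the robot (its top moves to jig -y), which tightens. Starts at 1.0 to 3.1; turns against 0.02 N m, stays where left. At 0 a wing points up; that wing's clockwise angle from up equals this value. Shoe meets the rail at about 7.1, then 7.6 N more a radian; at 12.0 the hub is on the nut and stops (37 N on the rail).
- spindle: Steel 12 mm screw carrying thumbscrew and shoe; it slides along jig x. Origin on its axis. The thumbscrew on it has three wings 120 degrees apart: they reach 42 mm from the axis, are 8.5 mm thick and 18 mm wide along the axis; hub radius 12.5 mm, 44 mm long. Push a wing square to its length, along its arc: pushed at its tip towards the axis it binds.
- shoe: Round sprung pad, 19 mm across, on the screw's end, that presses on the rail's near side; it does not turn. Origin on the screw axis; its face is 2 mm to the -x side of the origin.
- mallet: Beech mallet, 119 x 307 x 67 mm, lying on the bench, not to be disturbed. Origin: centre of its underside, handle to its +y.
- sliding_bevel: Sliding bevel with a wooden stock, 22 x 140 x 21 mm, lying behind the jig to the right, not to be disturbed. Origin: centre of its underside.
- glue_bottle: Glue bottle, 63 mm across, 174 mm tall, standing behind the jig, not to be disturbed. Origin: centre of its underside.
There are look-alikes about, which are no part of the job. Several things have the shape of the rail; the one meant has the colours described above.

How it is judged:
On the way:
1. the rail is home against the bush block, the screw not yet clamping it (y of rail in the frame of rail_home above -0.0025 m and contact force between shoe and rail below 3 N), for 0.2 s.
At the end, for the whole second after the job is handed in: The rail lies flat on the bed, its end within 2.5 mm of the bush block, its side within 2 mm of the fence and parallel to it within 0.025 rad, and the shoe presses on it with more than 9 N, at rest (y of rail in the frame of rail_home above -0.0025 m and x of rail in the frame of rail_home above -0.002 m and z of rail in the frame of rail_home below 0.003 m and angle between the y axis of rail and the y axis of dowel_jig, either way round below 0.025 rad and contact force between shoe and rail above 9 N and linear speed of rail below 0.01 m/s); the robot touches nothing.
It fails at once if the rail is lifted 6 mm or tipped (z of rail in the frame of rail_home above 0.006 m or angle between rail's own z axis and vertical above 0.15 rad).
It fails at once if the rail is gripped or rammed: more than 35 N between fingers and rail (contact force between the fingers and rail above 35 N).
It fails at once if the thumbscrew is gripped or forced: more than 35 N between fingers and screw (contact force between the fingers and spindle above 35 N).
It fails at once if the mallet, sliding bevel or glue bottle is moved more than 20 mm or tipped (distance of any of mallet, sliding_bevel, glue_bottle from where it was at the start of the episode above 0.02 m or angle between glue_bottle's own z axis and vertical above 0.3 rad).
It also fails if it takes over 58 s, if anything falls off the work surface, if the arm or the gripper's body presses on something with over 40 N, if the wrist force passes 120 N, or if a joint passes its speed limit or range.

ROBOT

A 7-joint arm with a two-finger parallel gripper is mounted at the origin on a cart in front of the work surface, level with it; the furniture and walls round the work are solid. World frame = base frame: x ahead of the robot, y to its left, z up, the work surface at z = 0. Lengths are in m, angles in rad, forces in N, time in s.
With the tool pointing down it reaches from about 0.4 to 0.85 m from the base axis. Payload 4.5 kg.
Tool frame: the origin (TCP) lies on the front face of the gripper's body, between the roots of the fingers; the fingertips stand 64 mm ahead of it and the grasp point (between the pads) lies 45 mm ahead of it; x points along the fingers, z is the direction in which the jaws open and shut, and the axes are right-handed (so a half turn about x gives the same grasp; the last joint's range is limited). The gripper opens to 88 mm and grips with 3 to 60 N. Pads are 18 mm wide; open, the fingers measure 123 mm over their backs; the gripper's body (75 mm by 187 mm) begins 45 mm behind the grasp point.
Start: joints at [0.034, 0.689, -0.195, 1.565, 0.157, 0.902, -0.215], TCP at [0.625, 0, 0.303] pointing down, gripper open.
Joint ranges: [-3.01, 3.01], [-0.46, 2.08], [-1.47, 1.51], [0.13, 2.56], [-1, 4.14], [0.04, 2.09], [-2.66, 2.66]. Speed limits (rad/s): [2.57, 2.57, 3.14, 3.14, 3.14, 3.14, 3.14].

INTERFACE

Orientations are given as a unit quaternion [w, x, y, z].
In Python, from plant import get_state, grab_frame, job_done gives the robot as it stands. The module is installed in compiled form; this text tells all that it offers.
- The arm moves only by the tool carry_out, never from a script. Its argument "plan" is text: rows parted by semicolons, each of 7 numbers parted by spaces: the shift along the tool's x, y, z in m, then the turn, a rotation vector about the tool's x, y, z in rad, then the opening, from 0 (shut) to 1 (fully open). In form: dx dy dz rx ry rz jaw; .... A call has 1 to 20 rows; each row is the pose to reach, as a shift and turn from the pose measured when the call began, along the tool's axes at that moment; what a row does not reach only later rows make up. A row lasts 1/8 s, in which the tool goes at most 62.5 mm and 10.7 degrees, less where a joint would pass 70% of its speed; a pose out of reach is approached as far as the arm can. A call with a gripper value outside its range is refused whole. The fingers move at their own pace and stop on an object; the grip force is fixed at half the most. Time passes only in rows, so rows that repeat a pose let the fingers close. It gives the time, the measured TCP pose, the force and the opening at its end, in the units of the state.
- get_state(): the state, without advancing time (a new reading comes with each control period).
- grab_frame(name): name is "scene" or "side" or "wrist"; returns a dict with "img" (400x640x3 uint8, blue, green, red), "depth" (400x640 float32, m along the optical axis (not along the pixel's ray), 0 where there is no reading), "vfov" (degrees; the focal length in pixels is half the picture's height over the tangent of half this angle, whatever the lens; pixels are square), "cx", "cy" (the principal point, pixels), "k1" (the pictures are not rectified: a ray, as slopes to the right and down, at radius r is drawn at 1 + k1 r^2 times it, then the intrinsics apply), "world_to_cam" (4x4, takes a point from world to camera coordinates). Camera axes: x right, y down, z forward; pixel columns grow to the right and rows downward; lengths in m; the calibration is good to about 2 mm. A picture is of the moment at which its call begins.
- job_done(): hands the job in, once; it reports no verdict.
The state is a dict: "time_s": time; "qpos": joint angles; "qd": joint speeds; "tau": joint torques, N m; "eef_pos": TCP position; "orientation": TCP orientation; "wrist_force": force on the tool from outside, world axes, zero at the start; "torque": the same for the moment, N m; "gripper_width": finger opening in m.
Only numpy, scipy, OpenCV 4.12 (cv2) and the standard library are available. Lean on these libraries where they do the work, as an engineer would, in place of code of your own. Each camera call takes 0.05 s, during which the arm holds its last target.

## Working session

There is one attempt and no reset: what is moved stays moved. The work goes in short steps, Python scripts to look and compute and a tool call to move; the robot and the scene stay as the last step left them, time stands still between calls to the robot, and variables do not carry over. Pictures are saved under pics/ and viewed, and the job is handed in when it is done.

Besides the shell and the picture viewer there is one more tool, called after "Emit:" by a JSON object that holds its "api" and its "payload". carry_out: Moves the arm, as the interface text tells. Its arguments: {"type":"object","properties":{"plan":{"type":"string"}},"required":["plan"]}

```bash
mkdir -p pics; cat > h.py <<'E'
import numpy as np, cv2
from plant import get_state, grab_frame, job_done
def f_of(fr): return 200/np.tan(np.radians(fr["vfov"])/2)
def ray(fr,u,v):
    f=f_of(fr); K=np.array([[f,0,fr["cx"]],[0,f,fr["cy"]],[0,0,1]])
    p=cv2.undistortPoints(np.array([[[u,v]]],float),K,np.array([fr["k1"],0,0,0,0.]))[0,0]
    M=np.linalg.inv(fr["world_to_cam"]); return M[:3,3],M[:3,:3]@np.array([p[0],p[1],1])
def onz(fr,u,v,z):
    o,d=ray(fr,u,v); return o+d*(z-o[2])/d[2]
def pt(fr,u,v):
    o,d=ray(fr,u,v); return o+d*fr["depth"][int(v),int(u)]
def cloud(fr):
    f=f_of(fr); K=np.array([[f,0,fr["cx"]],[0,f,fr["cy"]],[0,0,1]])
    v,u=np.mgrid[0:400,0:640]; q=np.stack([u,v],-1).reshape(-1,1,2).astype(float)
    p=cv2.undistortPoints(q,K,np.array([fr["k1"],0,0,0,0.]))[:,0]
    d=fr["depth"].reshape(-1,1); c=np.hstack([p*d,d]); M=np.linalg.inv(fr["world_to_cam"])
    return (c@M[:3,:3].T+M[:3,3]).reshape(400,640,3)
def proj(fr,P):
    W=fr["world_to_cam"];c=W[:3,:3]@np.array(P)+W[:3,3];x,y=c[0]/c[2],c[1]/c[2];s=1+fr["k1"]*(x*x+y*y);f=f_of(fr)
    return np.array([f*x*s+fr["cx"],f*y*s+fr["cy"]])
E
python3 - <<'E'
from h import *
for n in ["scene","side","wrist"]:
    fr=grab_frame(n); cv2.imwrite(f"pics/a_{n}.png",fr["img"]); 
    M=np.linalg.inv(fr["world_to_cam"]); print(n,fr["vfov"],fr["k1"],M[:3,3].round(3),M[:3,2].round(3))
s=get_state(); print(s)
E
```

```text
scene 47.86221488510359 -0.12743062652670606 [ 0.185 -0.586  0.865] [ 0.344  0.568 -0.748]
side 45.301804757711324 -0.12763879054764632 [ 0.128 -0.807  0.8  ] [ 0.346  0.691 -0.635]
wrist 61.27527362442323 -0.032248602426807056 [0.625 0.074 0.383] [-0.001 -0.289 -0.957]
{'time_s': 0.15, 'qpos': array([ 0.03380726,  0.68974198, -0.19454243,  1.56605984,  0.15729437,
        0.90248972, -0.21511165]), 'qd': array([-0.00067409, -0.001638  ,  0.00109456, -0.00320981, -0.00045254,
        0.00032625,  0.00171591]), 'tau': array([-1.46674727e-03, -5.27863634e+01, -1.26819178e+00, -1.53587687e+01,
       -5.24473807e-02,  3.92338901e-03,  1.12435155e-04]), 'eef_pos': array([ 6.24630830e-01, -2.37148581e-05,  3.02137457e-01]), 'orientation': array([ 7.06644528e-01, -4.73295001e-05,  7.07568730e-01, -1.26910791e-05]), 'wrist_force': array([-0.25862721, -0.0070031 ,  0.07380838]), 'torque': array([0.03647323, 0.0060377 , 0.00906828]), 'gripper_width': 0.08813971679062407}
```

View pics/a_scene.png

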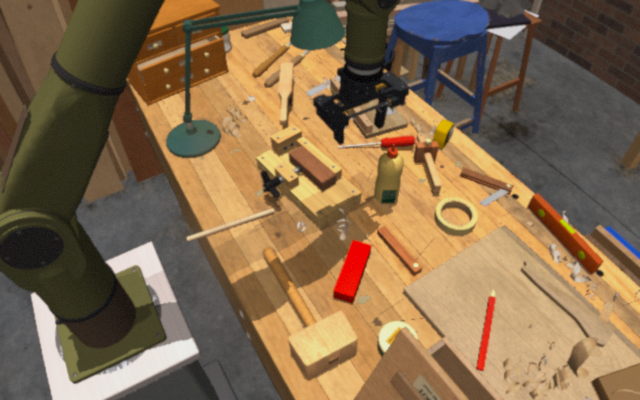

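View pics/a_side.png

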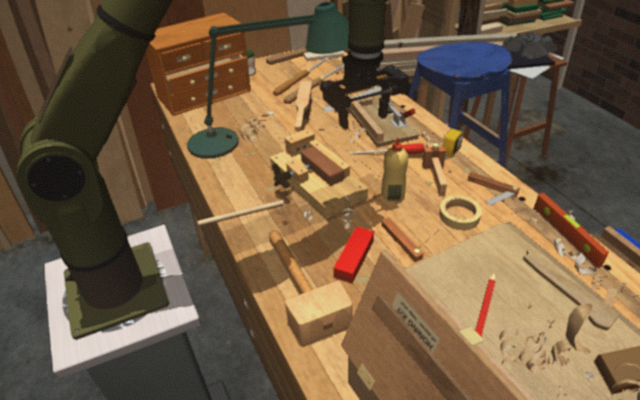

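View pics/a_wrist.png

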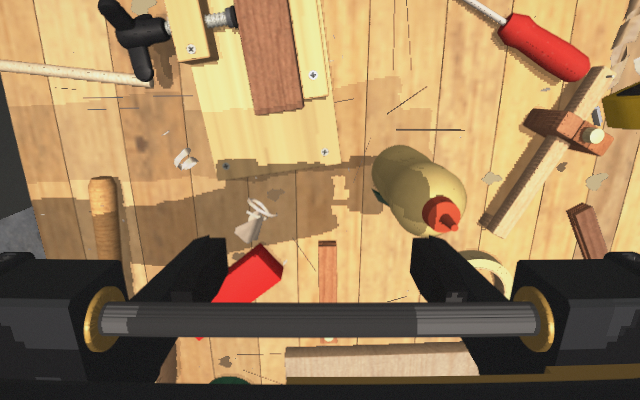

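The wrist view shows the jig at the top, with the dark brown rail at (270,55), the black thumbscrew at (140,30) and the shoe at (232,17). The rail look-alikes are the red block at (355,270) in the scene view and the brown stick at (400,250), which is the bevel. Only the dark block lying on the jig's bed between shoe and fence fits the description. I'll measure it next and enlarge it.

```bash
python3 - <<'E'
from h import *
fr=grab_frame("wrist"); 
for uv in [(340,165),(205,178),(313,75),(190,48),(270,100),(270,40),(150,30),(110,5),(150,75),(440,215)]:
    print(uv,pt(fr,*uv).round(4))
sc=grab_frame("scene"); C=cloud(sc)
c=cv2.resize(sc["img"][110:230,230:370],None,fx=5,fy=5,interpolation=cv2.INTER_CUBIC); cv2.imwrite("pics/b.png",c)
c=cv2.resize(fr["img"][0:200,60:360],None,fx=2.6,fy=2.6,interpolation=cv2.INTER_CUBIC); cv2.imwrite("pics/b2.png",c)
for uv in [(313,165),(300,150),(285,138),(320,200)]: print(uv,C[uv[1],uv[0]].round(4))
E
```

```text
(340, 165) [ 0.6493 -0.0069 -0.0015]
(205, 178) [ 0.491  -0.0223 -0.0009]
(313, 75) [0.6196 0.0889 0.0652]
(190, 48) [0.5118 0.1119 0.0657]
(270, 100) [0.5805 0.0674 0.0664]
(270, 40) [0.5825 0.1178 0.0664]
(150, 30) [0.476  0.1277 0.0611]
(110, 5) [0.4574 0.1426 0.0863]
(150, 75) [0.4671 0.0903 0.0528]
(440, 215) [ 0.7125 -0.0108  0.1546]
(313, 165) [0.5753 0.1195 0.0684]
(300, 150) [0.5746 0.1855 0.0677]
(285, 138) [0.5569 0.2339 0.0809]
(320, 200) [0.5456 0.0356 0.0348]
```

View pics/b.png

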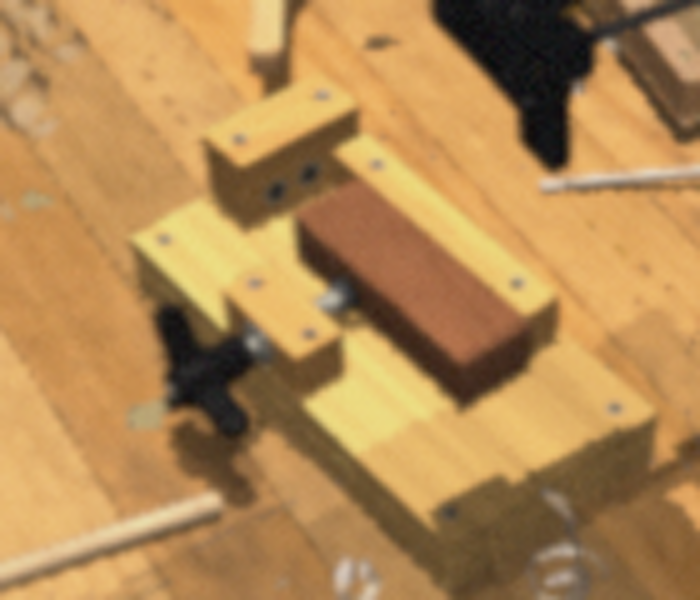

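View pics/b2.png

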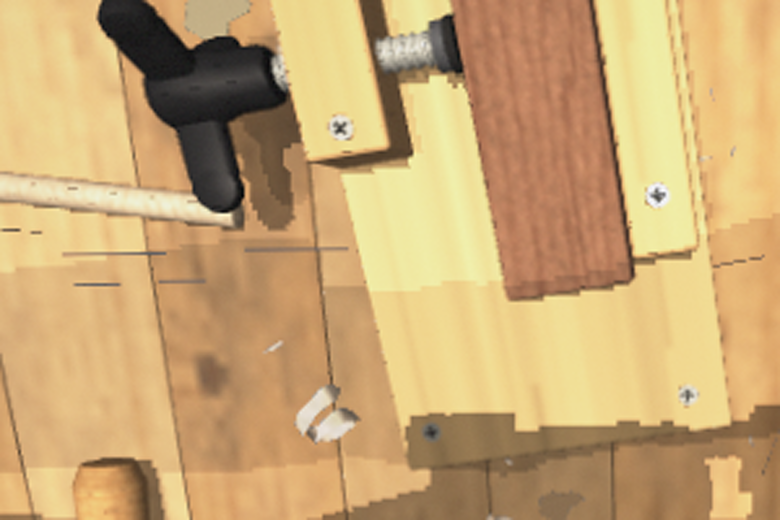

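The two crops confirm it. The dark rail's free end is at crop (510,298)–(632,282), and the thumbscrew, nut block and shoe are all visible. Next I'll fit the jig pose from its corners.

```bash
python3 - <<'E'
from h import *
fr=grab_frame("wrist"); sc=grab_frame("scene")
w=lambda x,y:(60+x/2.6,y/2.6)
s=lambda x,y:(230+x/5,110+y/5)
F=[(fr,w(410,467),(-58,-140,36)),(fr,w(730,427),(76,-140,36)),(fr,w(308,160),(-58,-22,67)),(fr,w(387,150),(-28,-22,67)),(fr,w(632,258),(47.5,-70,66)),
 (sc,s(228,298),(-58,42,67)),(sc,s(342,340),(-28,-22,67)),(sc,s(300,362),(-58,-22,67)),(sc,s(335,150),(47.5,90,66)),(sc,s(245,163),(-7,95,82)),(sc,s(205,138),(-7,131,82)),(sc,s(655,412),(76,-140,36)),(sc,s(450,535),(-58,-140,36))]
A=[];B=[]
for f,uv,j in F: A.append(onz(f,*uv,j[2]/1e3)[:2]); B.append(np.array(j[:2])/1e3)
A=np.array(A);B=np.array(B)
def fit(A,B):
    a=A-A.mean(0);b=B-B.mean(0); th=np.arctan2((b[:,0]*a[:,1]-b[:,1]*a[:,0]).sum(),(a*b).sum())
    R=np.array([[np.cos(th),-np.sin(th)],[np.sin(th),np.cos(th)]]); return th,R,A.mean(0)-R@B.mean(0)
for idx in (range(5),range(5,13),range(13)):
    i=list(idx); th,R,t=fit(A[i],B[i]); print(th,t.round(4)); print(((A[i]-B[i]@R.T-t)*1e3).round(1).tolist())
J=lambda P:(R.T@(P[:2]-t))*1e3
for f,uv in [(fr,w(510,300)),(fr,w(632,282))]: print("rail",J(onz(f,*uv,.068)))
for f,uv in [(sc,s(300,215)),(sc,s(465,365)),(sc,s(533,322))]: print("railsc",J(onz(f,*uv,.068)))
C=cloud(sc);Cw=cloud(fr)
for nm,c,im in(("sc",C,sc),("w",Cw,fr)):
    g=im["img"].max(2); L=(c[...,:2]-t)@R; m=(g<60)&(L[...,0]>-.14)&(L[...,0]<-.05)&(abs(L[...,1]-.01)<.06)&(c[...,2]>.0)&(im["depth"]>0)
    P=np.c_[L[m],c[m][:,2]]*1e3; print(nm,len(P)); 
    v=P[(P[:,2]>15)]
    ang=np.degrees(np.arctan2(-(v[:,1]-10),v[:,2]-52)); r=np.hypot(v[:,1]-10,v[:,2]-52)
    print(v.min(0),v.max(0)); k=r>22; print(np.histogram(ang[k],bins=36,range=(-180,180))[0]); print(np.sort(v[k][:,0])[[0,len(v[k])//2,-1]])
E
```

```text
0.13842544943155558 [0.5544 0.1305]
[[1.3, 1.3], [-0.9, -0.6], [1.1, 0.0], [-1.3, -1.1], [-0.3, 0.3]]
0.14639886405508118 [0.552  0.1287]
[[-0.4, -6.7], [-4.7, -2.7], [0.3, -0.7], [1.8, 1.0], [3.5, 3.2], [-0.2, -3.9], [-3.2, 2.3], [2.9, 7.4]]
0.14859468937205306 [0.5526 0.1294]
[[1.6, 2.8], [-0.4, -0.4], [2.6, 1.7], [0.3, 0.2], [0.9, 0.8], [-0.9, -7.2], [-5.4, -3.3], [-0.3, -1.2], [1.3, 0.2], [3.1, 2.6], [-0.6, -4.5], [-4.1, 1.4], [2.0, 6.9]]
rail [  3.89203012 -76.92877899]
rail [ 47.28165638 -77.26746975]
railsc [ 3.14588422 59.56674353]
railsc [  1.22823599 -76.64391659]
railsc [ 45.43066509 -75.68226364]
sc 245
[-113.85088179  -28.35413548   46.0843283 ] [-69.52591431  31.3931227   90.07670149]
[ 0  0  0  0  0  0  0  0  0  0  0  0  0  0  7 36  0  0  0  0  0  0  0  0
  0  4 24  6  0  0  0  0  0  0  0  0]
[-107.38223585 -100.14070099  -90.81938329]
w 2085
[-107.64875742  -30.44997925   20.59725278] [-63.88908674  34.38121993  89.73992477]
[  0   0   0  48  11   0   0   0   0   0   0   0   0   0  55 418   0   0
   0   0   0   0   0   0   0   0 200  36   0   0   0   0   0   0   0   0]
[-104.70269526  -94.85805052  -86.58699295]
```

```bash
python3 - <<'E'
from h import *
sc=grab_frame("scene"); C=cloud(sc)
for uv in [(318,25),(300,30),(340,35),(260,20),(200,22),(187,80)]: print(uv,C[uv[1],uv[0]].round(3))
sd=grab_frame("side"); C=cloud(sd)
for uv in [(325,30),(310,45),(345,45),(260,25),(212,80)]: print(uv,C[uv[1],uv[0]].round(3))
E
```

```text
(318, 25) [0.67  0.249 0.364]
(300, 30) [0.64  0.281 0.345]
(340, 35) [0.726 0.241 0.326]
(260, 20) [0.566 0.338 0.366]
(200, 22) [0.447 0.426 0.358]
(187, 80) [0.384 0.432 0.212]
(325, 30) [0.662 0.256 0.362]
(310, 45) [0.635 0.292 0.315]
(345, 45) [0.706 0.231 0.322]
(260, 25) [0.525 0.357 0.369]
(212, 80) [0.392 0.422 0.218]
```

Emit:
{"api": "carry_out", "payload": {"plan": "0 0.05 -0.03 -0.05 0 0 0; 0 0.10 -0.06 -0.10 0 0 0; 0 0.13 -0.09 -0.14 0 0 0; 0 0.15 -0.10 -0.14 0 0 0; 0 0.15 -0.10 -0.14 0 0 0; 0 0.15 -0.10 -0.14 0 0 0; 0 0.15 -0.10 -0.14 0 0 0"}}

```text
time_s: 1.32
eef_pos: [0.5258, 0.1485, 0.3026]
orientation: [0.706, -0.049, 0.705, 0.048]
wrist_force: [0.1, -0.9, -0.0]
gripper_width: 0.0202
```

```bash
python3 - <<'E'
from h import *
fr=grab_frame("wrist"); cv2.imwrite("pics/c.png",fr["img"]); print(get_state()["gripper_width"])
np.save("w.npy",fr["depth"])
E
```

```text
0.016247924177043686
```

View pics/c.png

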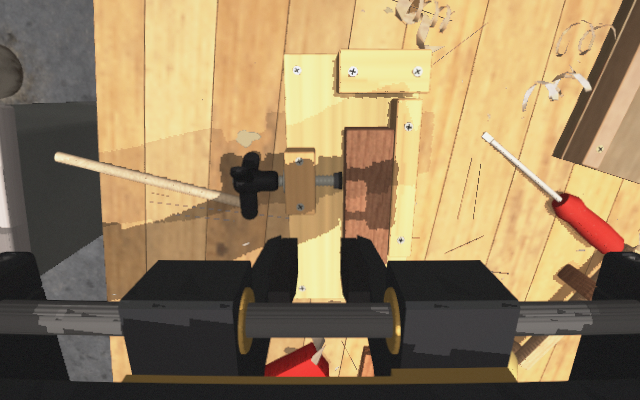

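```bash
python3 - <<'E'
import cv2
i=cv2.imread("pics/c.png"); cv2.imwrite("pics/c2.png",cv2.resize(i[40:250,220:440],None,fx=2.8,fy=2.8,interpolation=cv2.INTER_CUBIC))
E
```

```text
(no output)
```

View pics/c2.png

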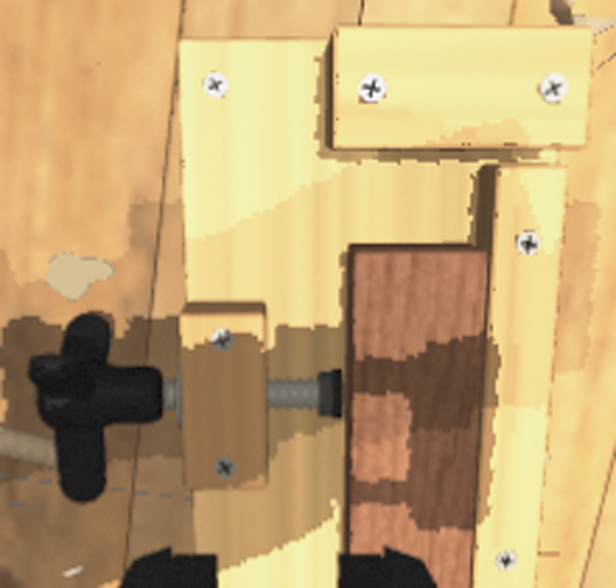

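The view shows the whole jig. In the crop, the nut block top spans (181,314)–(268,484), the bush block's front edge is at y≈147, the rail's far end is at (350–488,246), and the wings are at (90,320) and (80,495).

```bash
cat > g.py <<'E'
from h import *
def fit(A,B):
    a=A-A.mean(0);b=B-B.mean(0); th=np.arctan2((b[:,0]*a[:,1]-b[:,1]*a[:,0]).sum(),(a*b).sum())
    R=np.array([[np.cos(th),-np.sin(th)],[np.sin(th),np.cos(th)]]); return th,R,A.mean(0)-R@B.mean(0)
E
python3 - <<'E'
from g import *
fr=grab_frame("wrist")
w=lambda x,y:(220+x/2.8-.5+.5/2.8,40+y/2.8-.5+.5/2.8)
F=[((181,314),(-58,42,67)),((266,314),(-28,42,67)),((186,489),(-58,-22,67)),((268,485),(-28,-22,67)),((334,148),(-7,95,82)),((584,146),(72,95,82)),((335,28),(-7,131,82)),((592,28),(72,131,82)),((179,38),(-58,132,36)),((492,168),(47.5,90,66))]
A=np.array([onz(fr,*w(*u),j[2]/1e3)[:2] for u,j in F]);B=np.array([j[:2] for u,j in F])/1e3
th,R,t=fit(A,B);print(th,t.round(4));print(((A-B@R.T-t)@R*1e3).round(1).tolist())
J=lambda P:((P[:2]-t)@R*1e3).round(1)
for u in [(350,245),(488,246),(347,400)]: print("rail",J(onz(fr,*w(*u),.068)))
np.save("jig.npy",[th,*t])
C=cloud(fr);L=(C[...,:2]-t)@R
m=(fr["img"].max(2)<70)&(L[...,0]>-.14)&(L[...,0]<-.05)&(abs(L[...,1]-.01)<.06)&(C[...,2]>.02)
v=np.c_[L[m],C[m][:,2]]*1e3
hub=v[(abs(v[:,1]-10)<14)&(v[:,0]>-85)&(v[:,0]<-76)]; print("hub y",hub[:,1].min(),hub[:,1].max(),"top z",np.percentile(hub[:,2],98))
r=np.hypot(v[:,1]-10,v[:,2]-52);k=(r>20)
ang=np.degrees(np.arctan2(-(v[:,1]-10),v[:,2]-52));print(np.histogram(ang[k],bins=36,range=(-180,180))[0],np.median(v[k][:,0]))
for lo,hi in((-60,0),(60,110),(-180,-120)):
    q=k&(ang>lo)&(ang<hi); print(lo,q.sum(),np.median(ang[q]) if q.any() else 0,np.percentile(r[q],98) if q.any() else 0)
s=get_state();print(s["eef_pos"],s["orientation"],J(s["eef_pos"]))
E
```

```text
0.14471057029848397 [0.553  0.1307]
[[1.5, -0.1], [0.1, -0.3], [1.0, 1.1], [0.2, 2.4], [0.7, 0.3], [-1.6, 0.7], [0.6, -1.4], [-1.8, -1.5], [0.9, 0.0], [-1.5, -1.2]]
rail [ 0.  64.5]
rail [45.6 64. ]
rail [-0.2 11.7]
hub y 0.4846133864464417 19.979653762805402 top z 62.8123706468835
[    0     0     5   171    13     0     0     0     0     0     0     0
     0     0    51   165   633 16448     0     0     0     0     0     0
     0     6   259    11     0     0     0     0     0     0     0     0] -69.74956853324926
-60 17297 -7.385430259497524 288.43247868604175
60 276 85.02952563781932 39.60546846628799
-180 189 -142.824320094126 38.67153765260024
[0.52549814 0.14889755 0.30256716] [ 0.70541688 -0.04893106  0.70542903  0.04860729] [-24.6  22. ]
```

```bash
python3 - <<'E'
from g import *
th,tx,ty=np.load("jig.npy")
for n in("scene","side"):
    sc=grab_frame(n); C=cloud(sc)
    for z in(.04,.08,.11,.13,.15,.165):
        m=(abs(C[...,2]-z)<.006)&(C[...,0]>.66)&(C[...,0]<.78)&(C[...,1]>-.07)&(C[...,1]<.04)
        if m.any(): P=C[m]; print(n,z,m.sum(),P.min(0).round(3),P.max(0).round(3))
print(get_state()["gripper_width"])
E
```

```text
scene 0.04 83 [ 0.681 -0.047  0.034] [0.732 0.008 0.046]
scene 0.08 66 [ 0.684 -0.04   0.074] [ 0.727 -0.004  0.086]
scene 0.11 91 [ 0.682 -0.042  0.104] [0.731 0.002 0.116]
scene 0.13 162 [ 0.684 -0.04   0.124] [0.739 0.014 0.136]
scene 0.15 73 [ 0.702 -0.025  0.144] [ 0.726 -0.     0.156]
scene 0.165 12 [ 0.711 -0.015  0.159] [ 0.717 -0.009  0.171]
side 0.04 81 [ 0.683 -0.051  0.034] [ 0.734 -0.004  0.046]
side 0.08 76 [ 0.685 -0.045  0.074] [ 0.735 -0.008  0.086]
side 0.11 95 [ 0.684 -0.047  0.104] [ 0.735 -0.007  0.116]
side 0.13 149 [ 0.687 -0.045  0.124] [0.741 0.002 0.136]
side 0.15 66 [ 0.701 -0.027  0.144] [ 0.726 -0.003  0.156]
side 0.165 11 [ 0.71  -0.021  0.163] [ 0.717 -0.013  0.17 ]
0.004198599917181582
```

Emit:
{"api": "carry_out", "payload": {"plan": "0 -0.05 0.018 -0.005 0 0 0; 0.02 -0.10 0.037 -0.005 0 0 0; 0.07 -0.115 0.037 -0.005 0 0 0; 0.11 -0.115 0.037 -0.005 0 0 0; 0.15 -0.115 0.037 -0.005 0 0 0; 0.175 -0.115 0.037 -0.005 0 0 0; 0.19 -0.115 0.037 -0.005 0 0 0; 0.19 -0.115 0.037 -0.005 0 0 0; 0.19 -0.115 0.037 -0.005 0 0 0"}}

```text
time_s: 2.65
eef_pos: [0.5785, 0.0406, 0.1136]
orientation: [0.706, -0.051, 0.705, 0.051]
wrist_force: [0.4, 0.1, 0.1]
gripper_width: 0.0006
```

```bash
cat > st.py <<'E'
from g import *
def st(p=True):
    th,tx,ty=np.load("jig.npy"); R=np.array([[np.cos(th),-np.sin(th)],[np.sin(th),np.cos(th)]])
    s=get_state(); j=(s["eef_pos"][:2]-[tx,ty])@R*1e3
    from scipy.spatial.transform import Rotation as Ro
    q=s["orientation"];M=Ro.from_quat([q[1],q[2],q[3],q[0]]).as_matrix()
    print("jig xy",j.round(1),"tip z",round((s["eef_pos"][2]+M[2,0]*.064)*1e3,1),"toolx",M[:,0].round(3),"toolz yaw err",round(np.arctan2(M[1,2],M[0,2])-th,4),"F",s["wrist_force"].round(1),"t",s["time_s"],"w",round(s["gripper_width"],4))
    return s
E
python3 - <<'E'
from st import *
st(); fr=grab_frame("wrist"); cv2.imwrite("pics/d.png",fr["img"])
sc=grab_frame("side"); cv2.imwrite("pics/d2.png",cv2.resize(sc["img"][90:240,220:440],None,fx=3.5,fy=3.5,interpolation=cv2.INTER_CUBIC))
E
```

```text
jig xy [ 12.2 -92.8] tip z 49.6 toolx [ 0.002  0.    -1.   ] toolz yaw err -0.0011 F [0.4 0.1 0.1] t 2.65 w 0.0006
```

View pics/d.png

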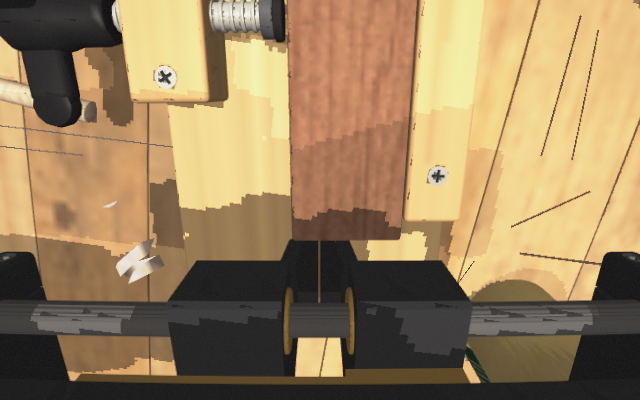

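View pics/d2.png

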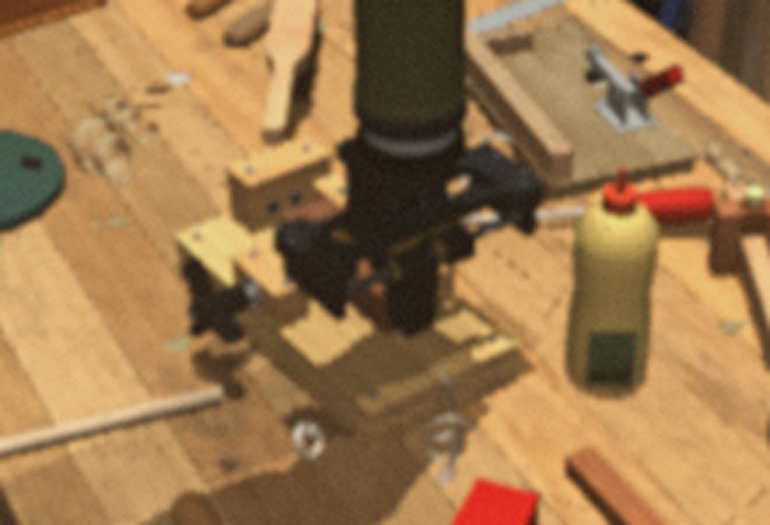

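The fingertips sit just behind the rail's free end (wrist view, end edge at y≈238, fingers at x 285–355), and the bottle is clear. I'll push slowly.

Emit:
{"api": "carry_out", "payload": {"plan": "0 0.004 0 0 0 0 0; 0 0.007 0 0 0 0 0; 0 0.010 0 0 0 0 0; 0 0.013 0 0 0 0 0; 0 0.016 0 0 0 0 0; 0 0.019 0 0 0 0 0; 0 0.022 0 0 0 0 0; 0 0.025 0 0 0 0 0; 0 0.028 0 0 0 0 0; 0 0.031 0 0 0 0 0; 0 0.033 0 0 0 0 0; 0 0.034 0 0 0 0 0; 0 0.034 0 0 0 0 0"}}

```text
time_s: 4.38
eef_pos: [0.5736, 0.0745, 0.1137]
orientation: [0.706, -0.051, 0.705, 0.051]
wrist_force: [-0.4, -0.1, 0.1]
gripper_width: 0.0002
```

```bash
python3 - <<'E'
from st import *
st(); fr=grab_frame("wrist"); cv2.imwrite("pics/e.png",fr["img"])
E
```

```text
jig xy [ 12.3 -58.5] tip z 49.7 toolx [ 0.002  0.    -1.   ] toolz yaw err -0.0008 F [-0.4 -0.1  0.1] t 4.375 w 0.0002
```

View pics/e.png

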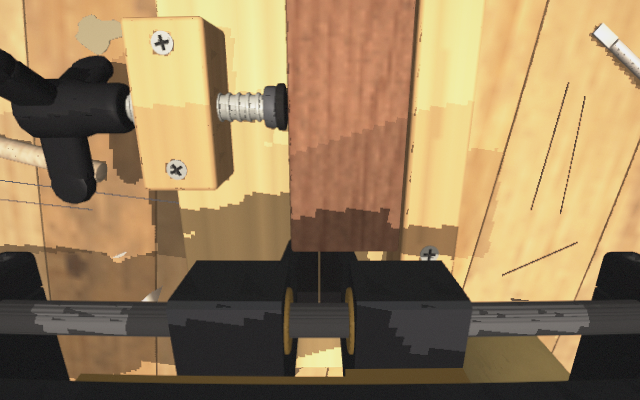

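```bash
python3 - <<'E'
from st import *
th,tx,ty=np.load("jig.npy"); R=np.array([[np.cos(th),-np.sin(th)],[np.sin(th),np.cos(th)]])
fr=grab_frame("wrist")
for u in[(375,251),(397,251)]: print(((onz(fr,*u,.068)[:2]-[tx,ty])@R*1e3).round(1))
E
```

```text
[ 35.8 -47.4]
[ 45.  -47.5]
```

Emit:
{"api": "carry_out", "payload": {"plan": "0 0.001 0 0 0 0 0; 0 0.002 0 0 0 0 0; 0 0.003 0 0 0 0 0; 0 0.003 0 0 0 0 0"}}

```text
time_s: 4.97
eef_pos: [0.5731, 0.0777, 0.1137]
orientation: [0.706, -0.051, 0.705, 0.051]
wrist_force: [0.8, -0.4, 0.1]
gripper_width: 0.0004
```

Emit:
{"api": "carry_out", "payload": {"plan": "0 0.001 0 0 0 0 0; 0 0.001 0 0 0 0 0"}}

```text
time_s: 5.22
eef_pos: [0.5731, 0.0779, 0.1137]
orientation: [0.706, -0.051, 0.705, 0.05]
wrist_force: [1.3, -2.6, 0.8]
gripper_width: 0.0001
```

Emit:
{"api": "carry_out", "payload": {"plan": "0 0.001 0 0 0 0 0; 0 0.001 0 0 0 0 0"}}

```text
time_s: 5.48
eef_pos: [0.5731, 0.078, 0.1137]
orientation: [0.706, -0.051, 0.705, 0.05]
wrist_force: [0.9, -4.6, 0.1]
gripper_width: 0.0001
```

```bash
python3 - <<'E'
from st import *
st();th,tx,ty=np.load("jig.npy"); R=np.array([[np.cos(th),-np.sin(th)],[np.sin(th),np.cos(th)]])
fr=grab_frame("wrist");cv2.imwrite("pics/f.png",fr["img"])
sc=grab_frame("scene"); cv2.imwrite("pics/f2.png",cv2.resize(sc["img"][110:230,230:370],None,fx=5,fy=5,interpolation=cv2.INTER_CUBIC))
E
```

```text
jig xy [ 12.2 -55.1] tip z 49.7 toolx [ 0.002 -0.002 -1.   ] toolz yaw err -0.002 F [ 0.9 -4.6  0.1] t 5.475 w 0.0001
```

View pics/f.png

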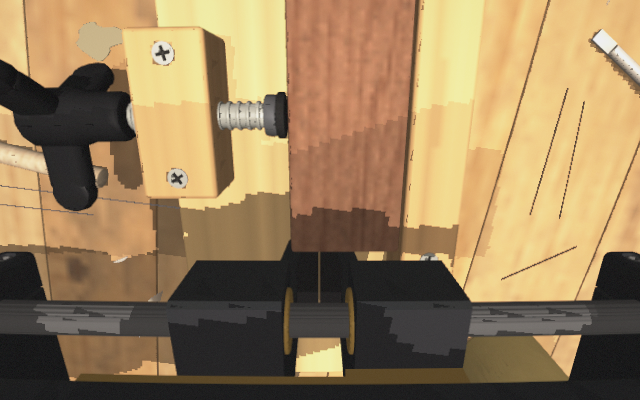

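View pics/f2.png

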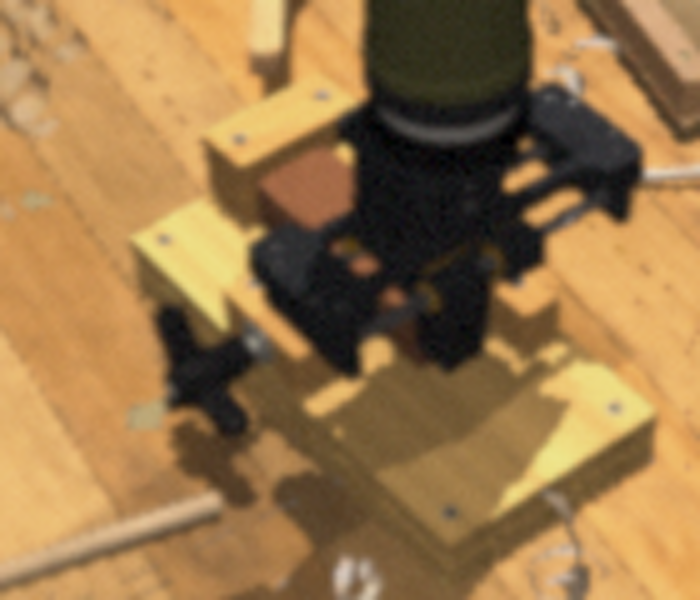

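The rail is home: force along the bed rose from about 0 to 4.6 N over two 1 mm steps without the hand moving on, and the scene crop shows the rail's end at the bush block (310,165). Next I'll back off, rise, and hover over the wing on the jig's −y side.

Emit:
{"api": "carry_out", "payload": {"plan": "0 -0.004 0 0 0 0 0; 0 -0.008 0 0 0 0 0; -0.03 -0.008 0 0 0 0 0; -0.06 -0.008 -0.01 0 0 0 0; -0.065 0.01 -0.05 0 0 0 0; -0.065 0.035 -0.09 0 0 0 0; -0.065 0.035 -0.108 0 0 0 0; -0.055 0.035 -0.108 0 0 0 0; -0.045 0.035 -0.108 0 0 0 0; -0.035 0.035 -0.108 0 0 0 0; -0.035 0.035 -0.108 0 0 0 0"}}

```text
time_s: 6.95
eef_pos: [0.4613, 0.0971, 0.1472]
orientation: [0.705, -0.051, 0.705, 0.049]
wrist_force: [-0.5, 0.4, -0.6]
gripper_width: 0.0006
```

```bash
python3 - <<'E'
from st import *
st();th,tx,ty=np.load("jig.npy"); R=np.array([[np.cos(th),-np.sin(th)],[np.sin(th),np.cos(th)]])
fr=grab_frame("wrist");cv2.imwrite("pics/g.png",fr["img"])
sc=grab_frame("scene"); cv2.imwrite("pics/g2.png",cv2.resize(sc["img"][110:230,230:370],None,fx=5,fy=5,interpolation=cv2.INTER_CUBIC))
E
```

```text
jig xy [-95.7 -20. ] tip z 83.2 toolx [ 0.001 -0.002 -1.   ] toolz yaw err -0.0025 F [-0.5  0.4 -0.6] t 6.95 w 0.0006
```

View pics/g.png

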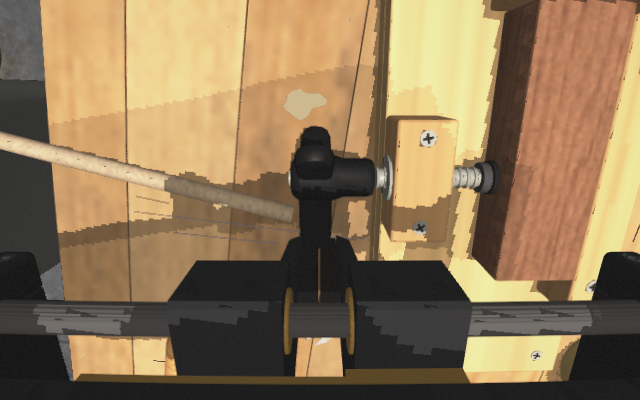

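View pics/g2.png

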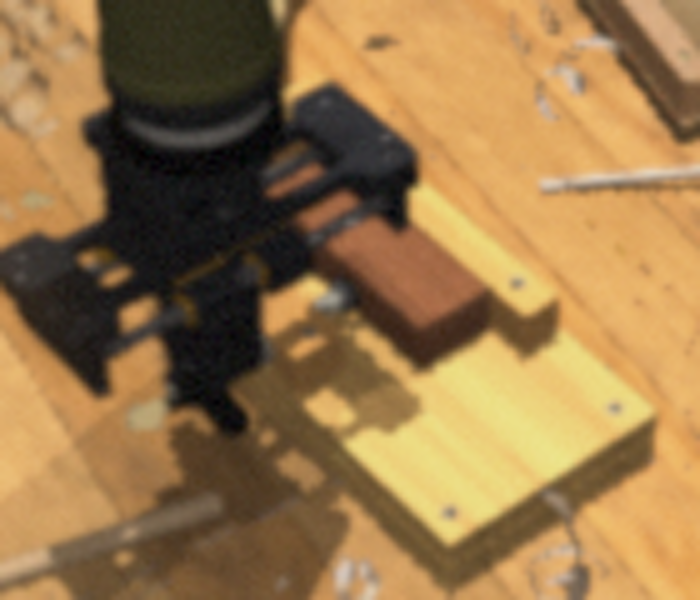

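The fingertips are lined up over the wing: wing at x≈315, fingers at x≈320 in the wrist view. First stroke presses this wing down.

Emit:
{"api": "carry_out", "payload": {"plan": "0.010 0 0 0 0 0 0; 0.020 0 0 0 0 0 0; 0.026 0 0 0 0 0 0; 0.030 -0.002 0 0 0 0 0; 0.033 -0.003 0 0 0 0 0; 0.036 -0.003 0 0 0 0 0; 0.036 -0.003 0 0 0 0 0"}}

```text
time_s: 7.92
eef_pos: [0.4619, 0.0941, 0.112]
orientation: [0.706, -0.051, 0.705, 0.05]
wrist_force: [-0.1, -1.2, 0.2]
gripper_width: 0.0004
```

```bash
python3 - <<'E'
from st import *
st()
fr=grab_frame("wrist");cv2.imwrite("pics/i.png",fr["img"])
th,tx,ty=np.load("jig.npy"); R=np.array([[np.cos(th),-np.sin(th)],[np.sin(th),np.cos(th)]])
C=cloud(fr);L=(C[...,:2]-[tx,ty])@R*1e3
m=(fr["img"][...,2].astype(int)-fr["img"][...,0]>15)&(abs(C[...,2]-.068)<.005)&(L[...,0]>-5)&(L[...,0]<46)
print("rail x,y extents",np.percentile(L[m],[1,99],axis=0))
E
```

```text
jig xy [-95.5 -23.1] tip z 48.0 toolx [ 0.002 -0.002 -1.   ] toolz yaw err -0.0025 F [-0.1 -1.2  0.2] t 7.925 w 0.0004
rail x,y extents [[  0.26334422 -34.52082326]
 [ 36.48073685  81.02109784]]
```

View pics/i.png

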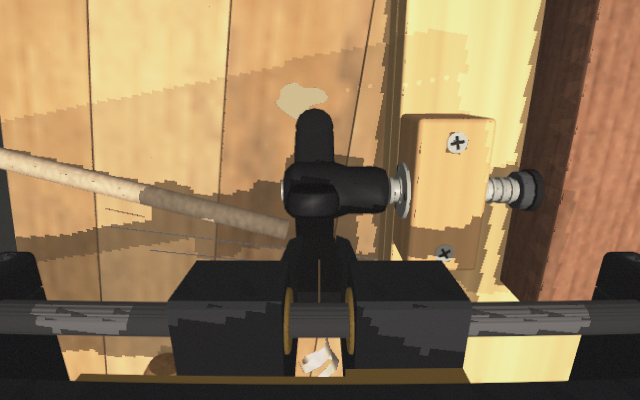

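Emit:
{"api": "carry_out", "payload": {"plan": "-0.03 0 0 0 0 0 0; -0.06 0.003 0 0 0 0 0; -0.062 0.03 0 0 0 0 0; -0.06 0.06 0 0 0 0 0; -0.045 0.06 0 0 0 0 0; -0.03 0.06 0 0 0 0 0; -0.029 0.055 0 0 0 0 0; -0.030 0.047 0 0 0 0 0; -0.030 0.040 0 0 0 0 0; -0.029 0.034 0 0 0 0 0; -0.027 0.026 0 0 0 0 0; -0.024 0.018 0 0 0 0 0; -0.020 0.011 0 0 0 0 0; -0.015 0.005 0 0 0 0 0; -0.008 0.003 0 0 0 0 0; -0.004 0.001 0 0 0 0 0; 0 0 0 0 0 0 0; 0 0 0 0 0 0 0"}}

```text
time_s: 10.22
eef_pos: [0.4618, 0.0941, 0.1118]
orientation: [0.706, -0.051, 0.705, 0.05]
wrist_force: [0.6, -0.2, 1.3]
gripper_width: 0.0005
```

```bash
python3 - <<'E'
from st import *
st()
fr=grab_frame("wrist");cv2.imwrite("pics/j.png",fr["img"])
E
```

```text
jig xy [-95.6 -23. ] tip z 47.8 toolx [ 0.001 -0.002 -1.   ] toolz yaw err -0.0024 F [ 0.6 -0.2  1.3] t 10.225 w 0.0005
```

View pics/j.png

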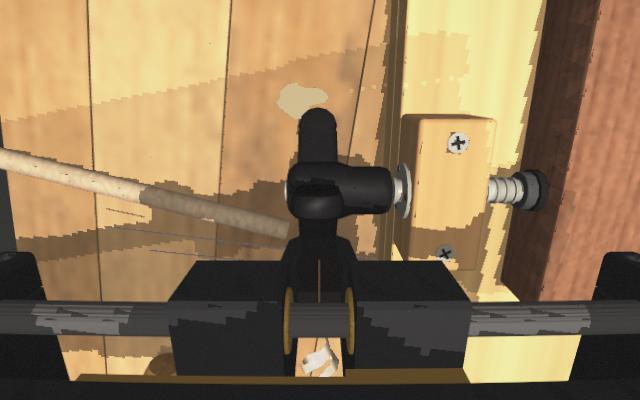

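The wings show the same pose again, and the shoe moved towards the rail (outer edge from x≈541 to 545). So that stroke turned the screw a third of a turn, and I'll repeat it.

Emit:
{"api": "carry_out", "payload": {"plan": "-0.03 0 0 0 0 0 0; -0.06 0.003 0 0 0 0 0; -0.062 0.03 0 0 0 0 0; -0.06 0.06 0.001 0 0 0 0; -0.045 0.06 0.001 0 0 0 0; -0.03 0.06 0.001 0 0 0 0; -0.029 0.055 0.001 0 0 0 0; -0.030 0.047 0.001 0 0 0 0; -0.030 0.040 0.001 0 0 0 0; -0.029 0.034 0.001 0 0 0 0; -0.027 0.026 0.001 0 0 0 0; -0.024 0.018 0.001 0 0 0 0; -0.020 0.011 0.001 0 0 0 0; -0.015 0.005 0.001 0 0 0 0; -0.008 0.003 0.001 0 0 0 0; -0.004 0.001 0.001 0 0 0 0; 0 0 0.001 0 0 0 0; 0 0 0.001 0 0 0 0"}}

```text
time_s: 12.52
eef_pos: [0.4626, 0.0943, 0.1117]
orientation: [0.706, -0.051, 0.705, 0.05]
wrist_force: [0.3, -0.6, 0.7]
gripper_width: 0.0005
```

```bash
python3 - <<'E'
from st import *
st()
fr=grab_frame("wrist");cv2.imwrite("pics/k.png",fr["img"])
sc=grab_frame("scene"); cv2.imwrite("pics/k2.png",cv2.resize(sc["img"][110:230,230:370],None,fx=5,fy=5,interpolation=cv2.INTER_CUBIC))
E
```

```text
jig xy [-94.7 -23. ] tip z 47.7 toolx [ 0.001 -0.002 -1.   ] toolz yaw err -0.0022 F [ 0.3 -0.6  0.7] t 12.525 w 0.0005
```

View pics/k.png

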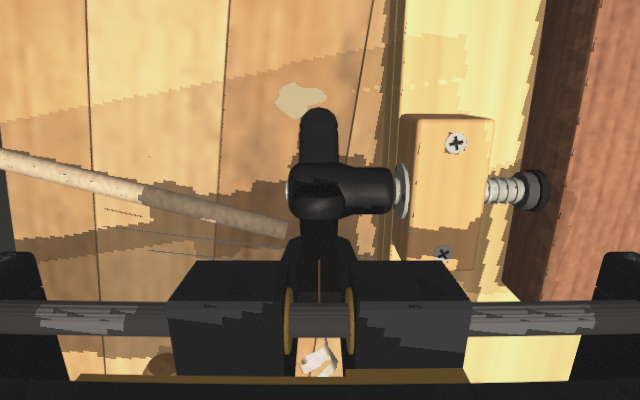

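View pics/k2.png

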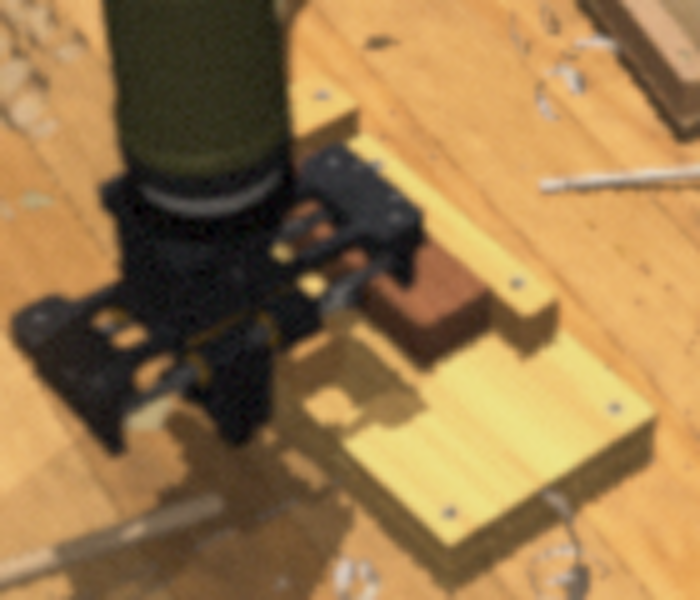

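Emit:
{"api": "carry_out", "payload": {"plan": "-0.03 0 0 0 0 0 0; -0.06 0.003 0 0 0 0 0; -0.062 0.03 0 0 0 0 0; -0.06 0.06 0.001 0 0 0 0; -0.045 0.06 0.001 0 0 0 0; -0.03 0.06 0.001 0 0 0 0; -0.029 0.055 0.001 0 0 0 0; -0.030 0.047 0.001 0 0 0 0; -0.030 0.040 0.001 0 0 0 0; -0.029 0.034 0.001 0 0 0 0; -0.027 0.026 0.001 0 0 0 0; -0.024 0.018 0.001 0 0 0 0; -0.020 0.011 0.001 0 0 0 0; -0.015 0.005 0.001 0 0 0 0; -0.008 0.003 0.001 0 0 0 0; -0.004 0.001 0.001 0 0 0 0; 0 0 0.001 0 0 0 0; 0 0 0.001 0 0 0 0"}}

```text
time_s: 14.88
eef_pos: [0.4635, 0.0945, 0.1116]
orientation: [0.705, -0.051, 0.705, 0.05]
wrist_force: [0.4, 0.2, -0.9]
gripper_width: 0.0005
```

```bash
python3 - <<'E'
from st import *
st()
fr=grab_frame("wrist");cv2.imwrite("pics/l.png",fr["img"])
E
```

```text
jig xy [-93.8 -22.9] tip z 47.6 toolx [ 0.001 -0.002 -1.   ] toolz yaw err -0.002 F [ 0.4  0.2 -0.9] t 14.875 w 0.0005
```

View pics/l.png

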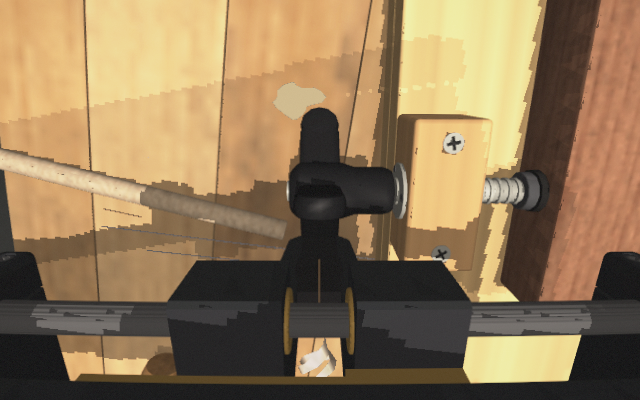

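Now an overview check before the last stroke.

Emit:
{"api": "carry_out", "payload": {"plan": "-0.04 0 0 0 0 0 0; -0.09 0.01 0.01 0 0 0 0; -0.14 0.03 0.04 0 0 0 0; -0.19 0.045 0.069 0 0 0 0; -0.19 0.045 0.069 0 0 0 0; -0.19 0.045 0.069 0 0 0 0"}}

```text
time_s: 15.68
eef_pos: [0.5241, 0.1485, 0.3009]
orientation: [0.705, -0.052, 0.706, 0.049]
wrist_force: [-0.3, 0.1, -0.6]
gripper_width: 0.0005
```

```bash
cat > look.py <<'E'
from st import *
import sys
n=sys.argv[1]
st(); fr=grab_frame("wrist")
cv2.imwrite(f"pics/{n}.png",cv2.resize(fr["img"][40:250,220:440],None,fx=2.8,fy=2.8,interpolation=cv2.INTER_CUBIC))
th,tx,ty=np.load("jig.npy"); R=np.array([[np.cos(th),-np.sin(th)],[np.sin(th),np.cos(th)]])
C=cloud(fr);L=(C[...,:2]-[tx,ty])@R*1e3
m=(fr["img"].max(2)<70)&(L[...,0]>-120)&(L[...,0]<-50)&(abs(L[...,1]-10)<50)&(C[...,2]>.02)&(C[...,2]<.1)
v=np.c_[L[m],C[m][:,2]*1e3]
r=np.hypot(v[:,1]-10,v[:,2]-52);k=(r>24)&(r<45)
ang=np.degrees(np.arctan2(-(v[:,1]-10),v[:,2]-52));print(np.histogram(ang[k],bins=36,range=(-180,180))[0],"wing x",np.percentile(v[k][:,0],[5,50,95]))
E
python3 look.py m
```

```text
jig xy [-26.   21.8] tip z 236.9 toolx [-0.001 -0.004 -1.   ] toolz yaw err -0.002 F [-0.3  0.1 -0.6] t 15.675 w 0.0005
[  0   0   0   0   3 177  18   0   0   0   0   0   0   0   0   0  75 121
   1   0   0   0   0   0   0   0   0   0 167   6   0   0   0   0   0   0] wing x [-99.51071304 -91.88935769 -85.02865381]
```

View pics/m.png

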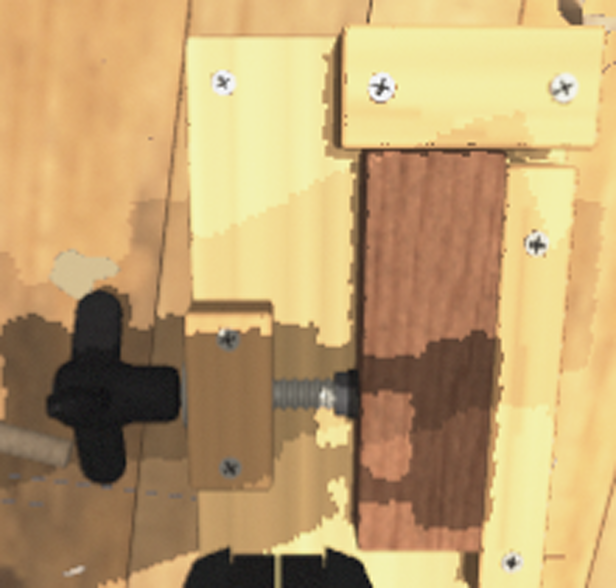

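The rail is flush to the fence and butted to the bush block (crop y≈150), and the shoe is on it at (348,395). The screw is at about 8.2 rad, so one more stroke of about 95° should bring it to 9.8–9.9.

Emit:
{"api": "carry_out", "payload": {"plan": "0 0.010 -0.030 0 0 0 0; 0.03 0.015 -0.067 0 0 0 0; 0.08 0.015 -0.067 0 0 0 0; 0.115 0.015 -0.067 0 0 0 0; 0.14 0.015 -0.067 0 0 0 0; 0.16 0.015 -0.067 0 0 0 0; 0.16 0.010 -0.067 0 0 0 0; 0.159 0.002 -0.067 0 0 0 0; 0.159 -0.004 -0.067 0 0 0 0; 0.160 -0.011 -0.067 0 0 0 0; 0.162 -0.019 -0.067 0 0 0 0; 0.165 -0.027 -0.067 0 0 0 0; 0.169 -0.034 -0.067 0 0 0 0; 0.174 -0.039 -0.067 0 0 0 0; 0.178 -0.041 -0.067 0 0 0 0; 0.182 -0.042 -0.067 0 0 0 0; 0.182 -0.042 -0.067 0 0 0 0"}}

```text
time_s: 17.85
eef_pos: [0.4627, 0.0962, 0.1184]
orientation: [0.704, -0.052, 0.707, 0.049]
wrist_force: [0.5, -0.7, 0.0]
gripper_width: 0.0004
```

Emit:
{"api": "carry_out", "payload": {"plan": "-0.04 0 0 0 0 0 0; -0.09 0.01 0.01 0 0 0 0; -0.14 0.03 0.04 0 0 0 0; -0.185 0.055 0.067 0 0 0 0; -0.185 0.055 0.067 0 0 0 0; -0.185 0.055 0.067 0 0 0 0"}}

```text
time_s: 18.6
eef_pos: [0.5207, 0.1602, 0.302]
orientation: [0.703, -0.053, 0.707, 0.048]
wrist_force: [-0.7, 0.4, -0.2]
gripper_width: 0.0005
```

```bash
python3 look.py n
```

```text
jig xy [-27.7  33.8] tip z 238.0 toolx [-0.006 -0.007 -1.   ] toolz yaw err -0.0021 F [-0.7  0.4 -0.2] t 18.6 w 0.0005
[  0   0   0  23 144   0   0   0   0   0   0   0   0   0   0 127  73   0
   0   0   0   0   0   0   0   0  95 110   0   0   0   0   0   0   0   0] wing x [-98.77266141 -91.03600254 -84.01431852]
```

View pics/n.png

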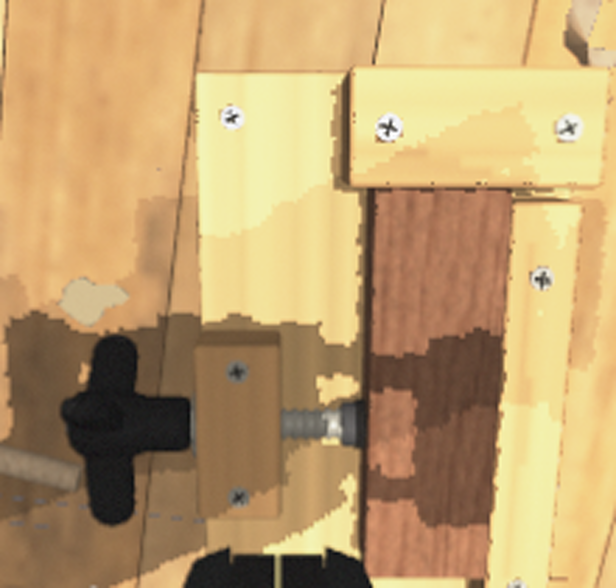

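```bash
python3 - <<'E'
from st import *
th,tx,ty=np.load("jig.npy"); R=np.array([[np.cos(th),-np.sin(th)],[np.sin(th),np.cos(th)]])
fr=grab_frame("wrist")
C=cloud(fr);L=(C[...,:2]-[tx,ty])@R*1e3
Z=C[...,2]*1e3
br=(fr["img"][...,2].astype(int)-fr["img"][...,0])
# hub end and nut front, in this view
m=(fr["img"].max(2)<60)&(abs(L[...,1]-10)<8)&(Z>50)&(Z<75)&(L[...,0]>-85)&(L[...,0]<-40); print("hub max x",np.percentile(L[m][:,0],98))
n=(abs(Z-67)<3)&(L[...,1]>-15)&(L[...,1]<35)&(L[...,0]>-65)&(L[...,0]<-20); print("nut x",np.percentile(L[n][:,0],[2,98]))
r=(abs(Z-68)<3)&(fr["img"][...,1]<130)&(br>20)&(L[...,0]>-5)&(L[...,0]<60)&(L[...,1]>0)&(L[...,1]<100)
print("rail x range per y",[(y,np.percentile(L[r&(abs(L[...,1]-y)<5)][:,0],[2,98]).round(1).tolist()) for y in(20,50,80)],"y max",np.percentile(L[r][:,1],99.5))
sc=grab_frame("scene"); cv2.imwrite("pics/o.png",sc["img"])
E
```

```text
hub max x -61.39746709519267
nut x [-57.36626086 -28.50795853]
rail x range per y [(20, [3.3, 46.8]), (50, [3.5, 46.5]), (80, [3.0, 46.5])] y max 93.16890138079513
```

View pics/o.png

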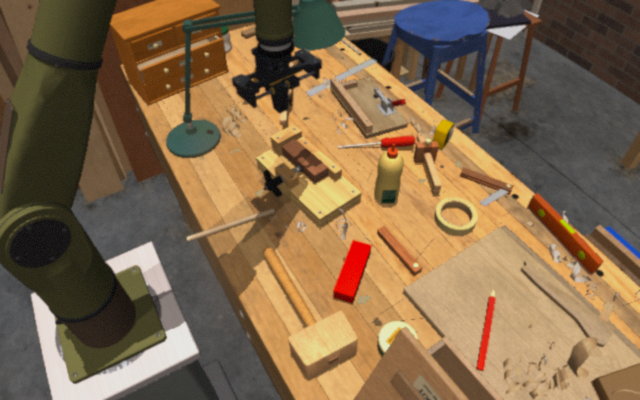

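```bash
python3 - <<'E'
from st import *
th,tx,ty=np.load("jig.npy"); R=np.array([[np.cos(th),-np.sin(th)],[np.sin(th),np.cos(th)]])
from scipy.spatial.transform import Rotation as Ro
fr=grab_frame("wrist")
def T(p,q):
    M=np.eye(4);M[:3,:3]=Ro.from_quat([q[1],q[2],q[3],q[0]]).as_matrix();M[:3,3]=p;return M
s=get_state(); cam=np.linalg.inv(T(s["eef_pos"],s["orientation"]))@np.linalg.inv(fr["world_to_cam"])
def gap(f):
    C=cloud(f);L=(C[...,:2]-[tx,ty])@R*1e3;Z=C[...,2]*1e3;g=f["img"].max(2)
    m=(g<60)&(abs(L[...,1]-10)<8)&(Z>50)&(Z<75)&(L[...,0]>-90)&(L[...,0]<-55)
    n=(abs(Z-67)<3)&(L[...,1]>-15)&(L[...,1]<35)&(L[...,0]>-65)&(L[...,0]<-20)
    w=(g<70)&(Z>45)&(Z<100)&(np.hypot(L[...,1]-10,Z-52)>24)&(np.hypot(L[...,1]-10,Z-52)<44)&(L[...,0]>-120)&(L[...,0]<-76)
    print(np.percentile(L[n][:,0],2)-np.percentile(L[m][:,0],[95,98,99.5]),"wing-nut",np.percentile(L[n][:,0],2)-np.percentile(L[w][:,0],[5,50,95]))
gap(fr)
o=dict(fr);o["img"]=cv2.imread("pics/c.png");o["depth"]=np.load("w.npy")
o["world_to_cam"]=np.linalg.inv(T([0.52549814,0.14889755,0.30256716],[0.70541688,-0.04893106,0.70542903,0.04860729])@cam);gap(o)
E
```

```text
[4.40216291 4.039405   2.98233891] wing-nut [41.13125873 33.5423717  26.58606953]
[9.48941944 9.27933095 9.09903166] wing-nut [46.18348538 38.57176953 31.82942269]
```

The screw's advance is 5.1–5.2 mm, or about 8.1 rad, which agrees with the stroke count (turn ≈ 9.7–9.9, roughly 20 N). Handing in.

```bash
python3 -c "
from plant import *
print(job_done())"
```

```text
the job is handed in; nothing more can be done
None
```

The rail is home against the bush block and clamped to the fence, and I handed the job in at about 19 s of the 58 s allowed. I slid it about 31 mm with closed fingertips, stopping at 4.6 N of push. Then I tightened the thumbscrew with five fingertip strokes: one partial, three full, and a last one of about 105°.

**Last checks:**
- **Rail:** in the final pictures it lies along the fence and butts the bush block. Its middle measured about 25 mm across the jig, which is the home value.
- **Screw:** it advanced 5.1–5.2 mm (about 8.1 rad), matching the stroke count. That puts it at about 9.8 rad, so the shoe should press with about 20 N by the given spring rate; I did not measure the force itself.
- **Surroundings:** the hand was about 240 mm above the bench and touching nothing. The mallet, bevel and bottle looked unmoved in the last scene picture.

**Disagreements:**
- **Rail end:** the depth mask put it 1.8 mm short of the bush face, probably edge loss, since the picture shows it touching.
- **Hub gap:** it read 3–4 mm in absolute terms, where about 1.4 mm was expected. I put that down to the same kind of edge bias, so I relied on the change between two views.

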